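# Follow a glazed cone round on the banding wheel with the hand lens

## Robot

A 6-joint arm with a two-finger parallel gripper is mounted at the origin on the work surface. World frame = base frame: x ahead of the robot, y to its left, z up, the work surface at z = 0. Lengths are in m, angles in rad, forces in N, time in s.
With the tool pointing down it reaches from about 0.375 to 0.975 m from the base axis. Payload 3.8 kg.
Tool frame: the origin (TCP) lies at the very end of the fingers, on their centre line; the grasp point (between the pads) lies 19 mm behind it; z points along the fingers, y is the line along which they close (so a half turn about z gives the same grasp; the last joint's range is limited). The gripper opens to 85 mm and grips with 20 to 120 N. Pads are 22 mm wide; open, the fingers measure 114 mm over their backs; the gripper's body (76 mm by 85 mm) begins 54 mm behind the grasp point. The pads swing forward as they close: fully open they stand 13 mm farther back than shut.
Start: joints at [1.134, 0.264, 1.604, -0, 1.274, -0.037], TCP at [0.263, 0.622, 0.231] pointing down, gripper open.
Joint ranges: [-2.63, 2.63], [-0.94, 2.18], [0.31, 2.57], [-1.31, 4.45], [0, 2.66], [-2.55, 2.55]. Speed limits (rad/s): [2.57, 2.57, 3.14, 3.14, 3.14, 3.14].

## Interface

Orientations are given as a rotation vector (axis times angle).
In Python, from workcell import bot, vision gives the robot as it stands. The module is installed in compiled form; this text tells all that it offers.
- The arm moves only by the tool play_rows, never from a script. Its argument "moves" is a list that holds one entry, the list of rows, each a list of 7 numbers: the turn, a rotation vector about the tool's x, y, z as a fraction of full scale, then the shift along the tool's x, y, z as a fraction of full scale, then the finger opening in mm, from 0 to 85.4. In form: [[[ax, ay, az, x, y, z, jaw], ...]]. A call has 1 to 5 rows; each row shifts and turns the commanded pose from where the row before left it, along the tool's axes as they then stand; what a row does not reach is not made up. Full scale, the value 1, is 0.1 m for a shift and 0.5 rad for a turn. A row lasts 1/12 s, in which the tool goes at most 41.7 mm and 7.16 degrees, less where a joint would pass 70% of its speed; a pose out of reach is approached as far as the arm can. A call with a number of a shift or a turn outside -1 to 1 is refused whole. A call with a gripper value outside its range is refused whole. The fingers move at their own pace and stop on an object; "newtons" is the grip in N (left out, the last holds). Time passes only in rows, so rows that do not move let the fingers close. It gives the time, the measured TCP pose, the force, the opening and the grip force at its end, in the units of the state.
- bot.read_state(): the state, without advancing time (a new reading comes with each control period).
- vision.read_camera(name): name is "scene" or "top" or "wrist"; returns a dict with "image" (480x640x3 uint8, red, green, blue), "depth" (480x640 float32, m along the optical axis (not along the pixel's ray), 0 where there is no reading), "K" (3x3 intrinsics, pixels), "R" (3x3) and "t" (3): a world point X has camera coordinates R X + t. Camera axes: x right, y down, z forward; pixel columns grow to the right and rows downward; lengths in m; the calibration is good to about 2 mm. A picture is of the moment at which its call begins.
- bot.finish_job(): hands the job in; it is judged then, once.
The state is a dict: "time": time; "q": joint angles; "joint_vel": joint speeds; "joint_torque": joint torques, N m; "tool_pos": TCP position; "tcp_rot": TCP orientation; "wrist_force": force on the tool from outside, world axes, zero at the start; "torque": the same for the moment, N m; "width": opening from 0.0 (shut) to 1.0 (fully open); "grip_force": force on a finger pad.
Only numpy, scipy, OpenCV 4.12 (cv2) and the standard library are available. Lean on these libraries where they do the work, as an engineer would, in place of code of your own. Each camera call takes 0.05 s, during which the arm holds its last target. There are 200 camera calls.

## Task

Check the glaze of the tall cone in the light of the low lamp: push one of the bat pins on the rim to set the banding wheel coasting at about one turn in six seconds, without touching or upsetting any of the cones. While it turns freely, untouched, take the hand lens by its handle and hold it level and centred over the tall cone, some 4 cm above the tip, travelling round with the cone for at least eight seconds without a break. Then lay the lens flat back on its cork mat, let go and move clear, leaving the wheel to run down by itself and everything else on the table where it is.

Things in the scene. Friction and masses are not known exactly. Their poses are not given: they have to be found in the camera images.
- banding_wheel: decorator's banding wheel, fixed to the table: dark iron foot and stem carrying a round dark grey metal head, 260 mm across and 20 mm thick, on a low-friction bearing. Origin on the turning axis at table level, z up. The head's flat top is 75 mm above the table and its underside 55 mm; nothing limits the turning
- wheel_head (a joint): turning angle of the wheel head about its vertical axis (rad), 0 at the start, growing anticlockwise seen from above, unlimited. Head mass nominally 1.8 kg (varies by a third), inertia about 0.015 kg m2 with the cones; bearing drag nominally 0.0002 N m s/rad plus 0.00006 N m, so a coasting wheel loses about 1 to 3 percent of its speed a second. Stay under 2.4 rad/s
- pin_a (a point): top centre of one of the two steel bat pins: upright studs, 12 mm across, 18 mm high above the head's top, 115 mm from the axis, one on each side of it in line; they turn with the head and may be pushed. The cones next to a pin stand 30 degrees to either side of it, 70 mm from the axis
- pin_b (a point): top centre of the other bat pin, same size
- cone_tall: the tall glazed cone bead, the one to look at: base 38 mm across, 62 mm high, nominally 35 g, standing loose on the wheel head, 70 mm from the axis, point up; origin at the centre of its underside, z to its tip
- tall_tip (a point): the tip of the tall cone, 62 mm above its underside, 137 mm above the table
- cone_1: low glazed cone bead, base 36 mm across, 42 mm high, about 22 g, loose; origin at the centre of its underside; one of five that stand with the tall one in a ring on the wheel head
- cone_2: low glazed cone bead, base 36 mm across, 42 mm high, about 22 g, loose; origin at the centre of its underside; one of five that stand with the tall one in a ring on the wheel head
- cone_3: low glazed cone bead, base 36 mm across, 42 mm high, about 22 g, loose; origin at the centre of its underside; one of five that stand with the tall one in a ring on the wheel head
- cone_4: low glazed cone bead, base 36 mm across, 42 mm high, about 22 g, loose; origin at the centre of its underside; one of five that stand with the tall one in a ring on the wheel head
- cone_5: low glazed cone bead, base 36 mm across, 42 mm high, about 22 g, loose; origin at the centre of its underside; one of five that stand with the tall one in a ring on the wheel head
- lens: hand lens lying flat: round glass in a black rim, 90 mm across and 11 mm thick, with a straight square-sided black handle; 0.13 kg. Origin at the centre of the glass at the level of its underside, z up through the glass; the handle runs along -x, its square part (16 mm wide, 16 mm high, its underside level with the rim's) from 59 to 154 mm from the origin, the end at 158 mm
- lens_grip (a point): a good place to grip the lens: centre of the handle, 85 mm from the glass's centre towards the handle's end, 8 mm above the underside; the fingers close across the handle (along the lens's y)
- mat: cork mat on which the lens lies and belongs, 220 x 110 mm, 4 mm thick, fixed; origin at the centre of its underside, x along its length. It lies to the left or right of the wheel
- bead_tray: low wooden tray full of round beads, 220 x 110 mm, 25 mm high, fixed, on the other side of the wheel; not needed
- jar: clear jar with a red cap, 84 mm across, 110 mm high; origin under its centre; not needed
- bowl: white bowl, 110 mm across, 45 mm high; origin under its centre; not needed
- brush: brush lying on the table beyond the wheel; not needed
Things that resemble listed ones, but are neither listed nor needed, are in the scene too. Several things have the shape of the mat; the one meant has the colours described above. Leave any blue or purple look-alike of the lens alone.

How it is judged:
By the outcome, as a careful person would: the job done as asked, in the order asked, and still so for the second after the job is handed in, with the robot touching nothing.
It also fails if it takes over 66 s, if anything falls off the work surface, if the arm or the gripper's body presses on something with over 40 N, if the wrist force passes 120 N, or if a joint passes its speed limit or range.

## Working session

There is one attempt and no reset: what is moved stays moved. The work goes in short steps, Python scripts to look and compute and a tool call to move; the robot and the scene stay as the last step left them, time stands still between calls to the robot, and variables do not carry over. Pictures are saved under pics/ and viewed, at most 10 in all, crops included, and the job is handed in when it is done.

Besides the shell and the picture viewer there is one more tool, called in YAML: its name, and indented under it one key for each argument. play_rows: Moves the arm, as the interface text tells. Its arguments: {"type":"object","properties":{"moves":{"type":"array","items":{"type":"array","items":{"type":"array","items":{"type":"number"}}}},"newtons":{"type":"number"}},"required":["moves"]}

```bash
mkdir -p pics; python3 - <<'E'
from workcell import bot, vision
import cv2,pickle,numpy as np
s=bot.read_state();print({k:np.round(v,3).tolist() for k,v in s.items()})
d={}
for n in("top","scene"):
    c=vision.read_camera(n);d[n]=c
    cv2.imwrite(f"pics/{n}0.png",c["image"][:,:,::-1]);print(n,np.round(c["K"],1).tolist(),np.round(c["R"],3).tolist(),np.round(c["t"],3).tolist())
pickle.dump(d,open("c0.pkl","wb"))
E
```

```text
{'time': 0.0, 'q': [1.134, 0.265, 1.605, 0.0, 1.274, -0.037], 'joint_vel': [0.0, 0.001, -0.002, 0.001, -0.0, -0.001], 'joint_torque': [0.002, -51.51, -36.731, -0.0, 0.013, -0.0], 'tool_pos': [0.262, 0.621, 0.23], 'tcp_rot': [-0.624, -3.079, 0.003], 'wrist_force': [-0.094, -0.831, 1.07], 'torque': [0.03, -0.007, 0.033], 'grip_force': 0.0, 'width': 0.999}
top [[454.1, 0.0, 326.5], [0.0, 454.1, 246.1], [0.0, 0.0, 1.0]] [[-0.011, -1.0, -0.01], [-0.994, 0.012, -0.113], [0.113, 0.009, -0.994]] [-0.061, 0.531, 1.097]
scene [[596.9, 0.0, 323.1], [0.0, 596.9, 244.3], [0.0, 0.0, 1.0]] [[0.305, 0.952, -0.004], [0.631, -0.205, -0.748], [-0.714, 0.226, -0.663]] [-0.095, -0.263, 1.734]
```

View pics/top0.png

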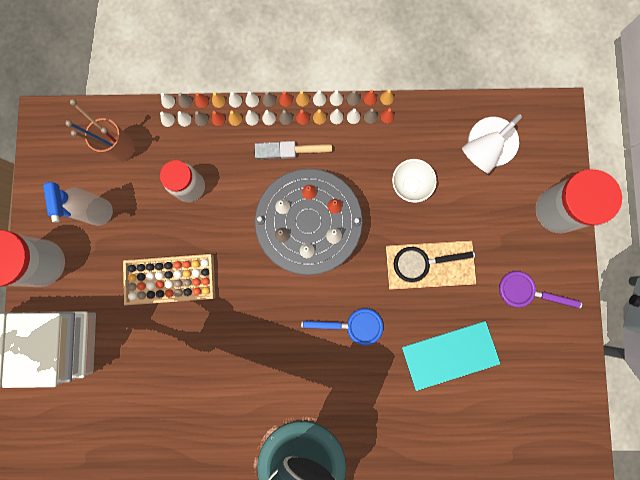

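View pics/scene0.png

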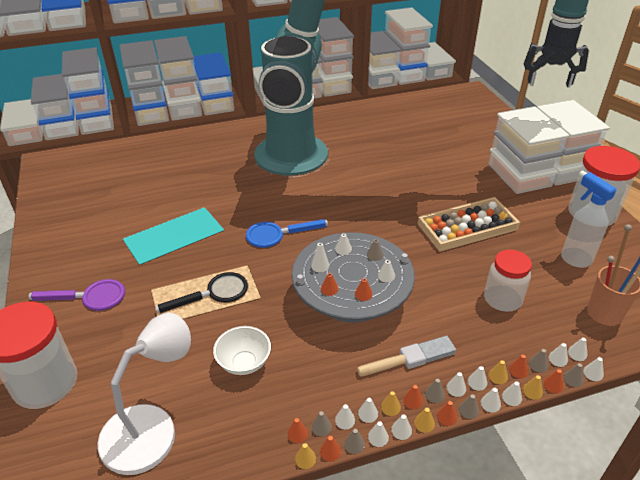

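Top view: the wheel is at (308,221) with pins at (261,220) and (357,221).
- **Lens candidates:** black (412,264), blue (365,326) and purple (518,289). The black one on the cork mat fits.
- **Mat candidates:** cork (431,265) and turquoise (450,355). Cork fits.
- **Tall cone:** the white one at top (334,236), scene (320,256).

Next I measure these and confirm in a crop.

```bash
cat > h.py <<'E'
import numpy as np,cv2
def world(c):
    v,u=np.mgrid[0:480,0:640];K=c["K"];z=c["depth"].astype(float)
    P=np.stack([(u-K[0,2])/K[0,0]*z,(v-K[1,2])/K[1,1]*z,z],-1)
    return (P-c["t"])@c["R"]
def proj(c,X):
    p=np.asarray(X)@c["R"].T+c["t"];p=p@c["K"].T;return p[...,:2]/p[...,2:]
def ray(c,uv,z):   # pixel -> world at height z
    d=c["R"].T@np.linalg.solve(c["K"],[uv[0],uv[1],1]);o=-c["R"].T@c["t"]
    return o+d*(z-o[2])/d[2]
def circ(P):
    A=np.c_[2*P,np.ones(len(P))];s=np.linalg.lstsq(A,(P**2).sum(1),rcond=None)[0]
    return s[:2],np.sqrt(s[2]+s[:2]@s[:2])
E
python3 - <<'E'
import pickle;from h import *
d=pickle.load(open("c0.pkl","rb"));
c=d["top"];W=world(c);Z=W[...,2]
print("table z",np.median(Z[300:310,250:300]))
m=np.zeros((480,640),bool);m[160:285,245:370]=1
hd=m&(abs(Z-.075)<.006)
ct=max(cv2.findContours((m&(Z>.06)).astype(np.uint8),cv2.RETR_EXTERNAL,cv2.CHAIN_APPROX_NONE)[0],key=len)[:,0]
E=np.array([ray(c,p,.075)[:2] for p in ct]);o,r=circ(E);print("wheel",o,r,np.median(Z[hd]))
n,l,s,_=cv2.connectedComponentsWithStats((m&(Z>.083)).astype(np.uint8))
for i in range(1,n):
    if s[i,4]<4: continue
    q=W[l==i];t=q[q[:,2]>q[:,2].max()-.006].mean(0);v=t[:2]-o
    print(i,s[i],np.round(t,4),"zmax",q[:,2].max().round(4),"r",np.hypot(*v).round(4),"ang",np.degrees(np.arctan2(v[1],v[0])).round(1),"mean",q.mean(0).round(4))
g=c["image"].astype(int).max(2);b=np.zeros_like(m);b[238:300,385:482]=1
b&=(g<70)&(Z>.0)
n,l,s,_=cv2.connectedComponentsWithStats(b.astype(np.uint8));i=1+np.argmax(s[1:,4]);b=l==i
P=W[b];P2=P[:,:2]
print("lens px",s[i],"z",np.percentile(P[:,2],[5,50,95]))
# ring: outer contour pixels left part
v,u=np.nonzero(b);ring=u<430
c0,r0=circ(np.array([ray(c,(a,e),.015)[:2] for a,e in zip(u[ring],v[ring])]));print("ring mid",c0,r0)
H=np.array([ray(c,(a,e),.02)[:2] for a,e in zip(u,v)]);dist=np.hypot(*(H-c0).T);Hh=H[dist>.07]
ax=(Hh.mean(0)-c0);L=np.linalg.svd(Hh-Hh.mean(0))[2][0];L*=np.sign(L@ax)
print("handle dir",np.degrees(np.arctan2(L[1],L[0])),np.degrees(np.arctan2(ax[1],ax[0])),"max",dist.max(),"grip",c0+.085*L)
k=(W[...,2]<.03);k&=False
x=cv2.resize(c["image"][150:400,240:600],(792,550))[:,:,::-1];cv2.imwrite("pics/crop.png",x)
E
```

```text
table z -0.0005950070503222549
wheel [ 0.58642574 -0.02407545] 0.12811818838896266 0.07425303595061465
14 [302 185  14  14 140] [ 0.4037 -0.0768  1.149 ] zmax 1.149 r 0.1902 ang -163.9 mean [ 0.6512 -0.0275  0.1063]
21 [276 199  15  14 143] [ 0.4037 -0.0768  1.149 ] zmax 1.149 r 0.1902 ang -163.9 mean [0.6159 0.0343 0.1136]
22 [328 199  14  14 136] [ 0.6216 -0.0864  0.1159] zmax 0.1196 r 0.0716 ang -60.6 mean [ 0.6189 -0.0873  0.0992]
31 [257 216   6   6  24] [ 0.4037 -0.0768  1.149 ] zmax 1.149 r 0.1902 ang -163.9 mean [0.5821 0.0837 0.1354]
33 [354 219   5   5  22] [ 0.584  -0.1389  0.0921] zmax 0.095 r 0.1149 ang -91.2 mean [ 0.5828 -0.1381  0.0904]
37 [275 228  14  14 148] [0.554  0.0379 0.1159] zmax 0.1192 r 0.0699 ang 117.6 mean [0.5516 0.0368 0.0983]
38 [326 228  16  16 173] [ 0.4037 -0.0768  1.149 ] zmax 1.149 r 0.1902 ang -163.9 mean [ 0.5452 -0.0844  0.12  ]
43 [300 244  14  14 146] [ 0.5149 -0.0204  0.1173] zmax 0.1216 r 0.0716 ang 177.0 mean [ 0.5134 -0.0216  0.099 ]
lens px [394 247  36  35 323] z [0.00925029 0.01344743 0.01735528]
ring mid [ 0.48527287 -0.27804347] 0.03994639902808524
handle dir nan nan max 0.04512797577358482 grip [nan nan]<stdin>:23: RuntimeWarning: Mean of empty slice.
  ret = um.true_divide(
```

View pics/crop.png

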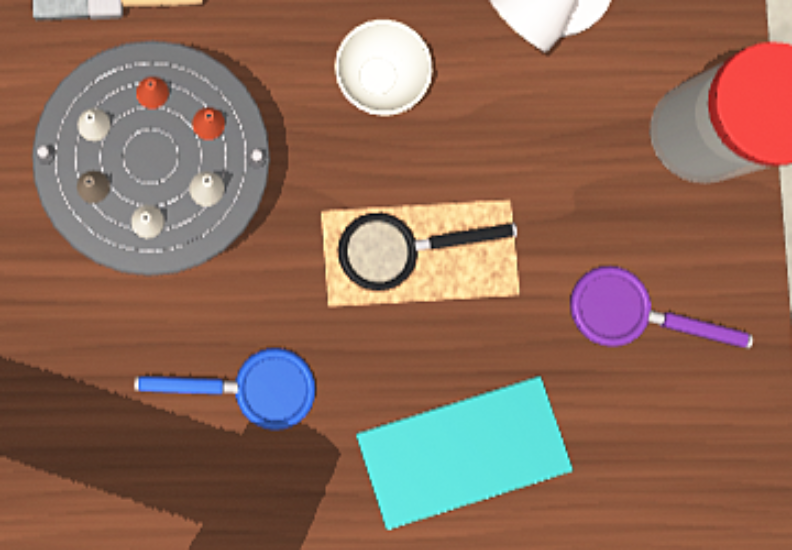

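The crop shows the black lens on the cork mat at crop (377,251), with its handle running right to (515,230). The blue one (275,388), the purple one (610,305) and the turquoise mat (463,452) are decoys. The depth has stray outliers, so I filter them and measure the handle and the other pin.

```bash
python3 - <<'E'
import pickle;from h import *
d=pickle.load(open("c0.pkl","rb"));c=d["top"];s=d["scene"]
W=world(c);Z=W[...,2];o=np.array([.587,-.0242])
m=np.zeros(Z.shape,bool);m[212:226,252:266]=1;m&=(Z>.086)&(Z<.1);print("pin_a",W[m].mean(0),m.sum())
m[:]=0;m[225:246,322:346]=1;m&=(Z>.12)&(Z<.145);q=W[m];print("tall",q[q[:,2]>.128].mean(0),q[:,2].max())
print("tall in scene",proj(s,[.551,-.084,.137]))
print("rim pts",[W[a,b].round(3).tolist() for a,b in((221,262),(170,308))])
g=c["image"].astype(int).max(2);v,u=np.nonzero(g[238:300,425:482]<70);v+=238;u+=425
P=np.array([ray(c,(a,e),.02)[:2] for a,e in zip(u,v)]);mu=P.mean(0)
L=np.linalg.svd(P-mu)[2][0];L*=np.sign(-L[1]);t=(P-mu)@L
print("handle mean",mu,"ang",np.degrees(np.arctan2(L[1],L[0])),t.min(),t.max(),len(P))
ring=np.array([.4853,-.278]);a=mu-ring;print("ring->handle ang",np.degrees(np.arctan2(a[1],a[0])),"len",np.hypot(*a),"perp",np.cross(L,a))
# mat
hsv=cv2.cvtColor(c["image"],cv2.COLOR_RGB2HSV);mm=np.zeros(Z.shape,np.uint8);mm[238:295,380:482]=((hsv[...,2]>170)&(hsv[...,0]<25))[238:295,380:482]
x=np.array(np.nonzero(mm)).T[:,::-1].astype(np.float32);rc=cv2.minAreaRect(x);print("mat",[ray(c,p,.004)[:2].round(4).tolist() for p in cv2.boxPoints(rc)],ray(c,rc[0],.004))
E
```

```text
pin_a [0.58996423 0.09081362 0.09164618] 22
tall [ 0.54958426 -0.0841323   0.13381897] 0.1405257614745978
tall in scene [319.33407227 243.75431299]
rim pts [[0.587, 0.086, 0.08], [0.712, -0.025, 0.075]]
handle mean [ 0.49664096 -0.36816715] ang -76.8932994274814 -0.06536998641518303 0.06234444224419847 264
ring->handle ang -82.83114929626693 len 0.09087757094939697 perp -0.00940125016282051
mat [[0.5341, -0.2162], [0.545, -0.4385], [0.4338, -0.4399], [0.4229, -0.2201]] [ 0.48363734 -0.32871239  0.004     ]<stdin>:12: DeprecationWarning: Arrays of 2-dimensional vectors are deprecated. Use arrays of 3-dimensional vectors instead. (deprecated in NumPy 2.0)
```

play_rows:
  moves:
    - [[0, 0, 0.24, 0, 0, 0, 0], [0, 0, 0.24, 0, 0, 0, 0], [0, 0, 0.24, 0, 0, 0, 0], [0, 0, 0.24, 0, 0, 0, 0], [0, 0, 0.24, 0, 0, 0, 0]]

```text
time: 0.52
tool_pos: [0.2625, 0.6214, 0.2305]
tcp_rot: [1.514, 2.753, -0.002]
wrist_force: [0.6, 0.7, 0.2]
width: 0.3
grip_force: 0.0
```

play_rows:
  moves:
    - [[0, 0, 0.24, 0, 0, 0, 0], [0, 0, 0.24, 0, 0, 0, 0], [0, 0, 0.24, 0, 0, 0, 0], [0, 0, 0.24, 0, 0, 0, 0], [0, 0, 0.24, 0, 0, 0, 0]]

```text
time: 0.93
tool_pos: [0.2625, 0.6214, 0.2305]
tcp_rot: [2.26, 2.182, -0.002]
wrist_force: [0.5, 0.0, 1.2]
width: -0.001
grip_force: 0.0
```

play_rows:
  moves:
    - [[0, 0, 0.24, 0, 0, 0, 0], [0, 0, 0.22, 0, 0, 0, 0], [0, 0, 0, 0, 0, 0, 0]]

```text
time: 1.18
tool_pos: [0.2625, 0.6214, 0.2305]
tcp_rot: [2.492, 1.912, -0.002]
wrist_force: [0.8, -0.3, -0.1]
width: -0.003
grip_force: 0.0
```

```bash
cat >> h.py <<'E'
from scipy.spatial.transform import Rotation as Ro
def tool(s,d): return np.round(Ro.from_rotvec(s["tcp_rot"]).inv().apply(d)*10,3)
E
python3 - <<'E'
from h import *;from workcell import bot
s=bot.read_state();R=Ro.from_rotvec(s["tcp_rot"]).as_matrix();print(R.round(3))
print(tool(s,np.array([.552,.096,.2])-s["tool_pos"]),tool(s,np.array([.552,.096,.2])-s["tool_pos"])/16)
for a,b in ((88.8,80),(80,70),(70,58.8)):
  f=lambda a:.115*np.array([np.cos(np.radians(a)),np.sin(np.radians(a)),0])
  t=tool(s,(f(b)-f(a)));print(a,t,t/np.linalg.norm(t))
E
```

```text
[[ 0.259  0.966 -0.001]
 [ 0.966 -0.259 -0.001]
 [-0.001 -0.    -1.   ]]
[-4.326  4.155  0.31 ] [-0.270375   0.2596875  0.019375 ]
88.8 [ 0.029  0.174 -0.   ] [ 0.16439899  0.98639392 -0.        ]
80 [-0.   0.2 -0. ] [-0.  1. -0.]
70 [-0.041  0.221 -0.   ] [-0.18240788  0.98322295 -0.        ]
```

play_rows:
  moves:
    - [[0, 0, 0, -0.15, 0.14, 0, 0], [0, 0, 0, -0.27, 0.26, 0.02, 0], [0, 0, 0, -0.27, 0.26, 0.02, 0], [0, 0, 0, -0.27, 0.26, 0.02, 0], [0, 0, 0, -0.27, 0.26, 0.02, 0]]

```text
time: 1.6
tool_pos: [0.3455, 0.4711, 0.2227]
tcp_rot: [2.485, 1.921, -0.001]
wrist_force: [1.1, 0.4, 0.3]
width: -0.001
grip_force: 0.0
```

play_rows:
  moves:
    - [[0, 0, 0, -0.27, 0.26, 0.02, 0], [0, 0, 0, -0.27, 0.26, 0.02, 0], [0, 0, 0, -0.27, 0.26, 0.02, 0], [0, 0, 0, -0.27, 0.26, 0.02, 0], [0, 0, 0, -0.27, 0.26, 0.02, 0]]

```text
time: 2.02
tool_pos: [0.4367, 0.3071, 0.213]
tcp_rot: [2.486, 1.921, -0.0]
wrist_force: [0.2, 0.0, 0.8]
width: -0.003
grip_force: 0.0
```

play_rows:
  moves:
    - [[0, 0, 0, -0.27, 0.26, 0.02, 0], [0, 0, 0, -0.27, 0.26, 0.02, 0], [0, 0, 0, -0.27, 0.26, 0.02, 0], [0, 0, 0, -0.27, 0.26, 0.02, 0], [0, 0, 0, -0.27, 0.26, 0.02, 0]]

```text
time: 2.43
tool_pos: [0.5278, 0.1433, 0.2031]
tcp_rot: [-2.486, -1.92, 0.0]
wrist_force: [-0.0, 0.8, -0.7]
width: -0.005
grip_force: 0.0
```

play_rows:
  moves:
    - [[0, 0, 0, -0.27, 0.26, 0.02, 0], [0, 0, 0, -0.12, 0.12, 0, 0], [0, 0, 0, 0, 0, 0, 0], [0, 0, 0, 0, 0, 0, 0]]

```text
time: 2.77
tool_pos: [0.5542, 0.0968, 0.2009]
tcp_rot: [-2.489, -1.915, 0.001]
wrist_force: [-0.2, 0.4, -0.9]
width: 0.0
grip_force: 0.0
```

play_rows:
  moves:
    - [[0, 0, 0, 0.03, 0, 0.3, 0], [0, 0, 0, 0, 0, 0.35, 0], [0, 0, 0, 0, 0, 0.35, 0], [0, 0, 0, 0, 0, 0.17, 0], [0, 0, 0, 0, 0, 0, 0]]

```text
time: 3.18
tool_pos: [0.5496, 0.1014, 0.0789]
tcp_rot: [-2.482, -1.917, 0.014]
wrist_force: [-1.3, 0.5, -1.4]
width: 0.002
grip_force: 0.0
```

```bash
python3 - <<'E'
from workcell import bot, vision
import cv2,numpy as np
a=vision.read_camera("scene")["image"][180:340,260:480];b=vision.read_camera("wrist")["image"]
cv2.imwrite("pics/pin.png",np.vstack([cv2.resize(a,(440,320)),cv2.resize(b,(440,280))])[:,:,::-1]);print(bot.read_state()["tool_pos"])
E
```

```text
[0.55397586 0.10166215 0.08391954]
```

View pics/pin.png

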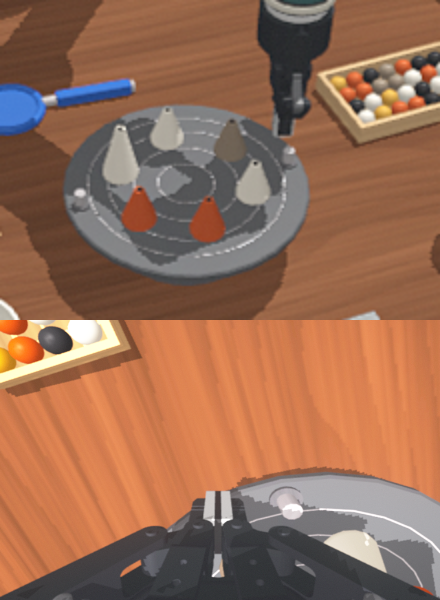

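play_rows:
  moves:
    - [[0, 0, 0, 0, 0.04, 0, 0], [0, 0, 0, 0, 0.04, 0, 0], [0, 0, 0, 0, 0.04, 0, 0], [0, 0, 0, 0, 0.04, 0, 0], [0, 0, 0, 0, 0.04, 0, 0]]

```text
time: 3.7
tool_pos: [0.5755, 0.0954, 0.0854]
tcp_rot: [2.489, 1.915, 0.002]
wrist_force: [-2.1, 2.6, 1.6]
width: -0.003
grip_force: 1.5
```

play_rows:
  moves:
    - [[0, 0, 0, 0, 0.04, 0, 0], [0, 0, 0, 0, 0.055, 0, 0], [0, 0, 0, 0, 0.07, 0, 0], [0, 0, 0, 0, 0.085, 0, 0], [0, 0, 0, 0, 0.095, 0, 0]]

```text
time: 4.12
tool_pos: [0.6084, 0.0863, 0.0842]
tcp_rot: [2.49, 1.916, -0.0]
wrist_force: [-0.3, -0.0, 0.7]
width: 0.001
grip_force: 0.1
```

play_rows:
  moves:
    - [[0, 0, 0, -0.01, 0.105, 0, 0], [0, 0, 0, -0.02, 0.105, 0, 0], [0, 0, 0, -0.02, 0.105, 0, 0], [0, 0, 0, 0, 0.02, 0, 0], [0, 0, 0, 0.05, 0, -0.15, 0]]

```text
time: 4.53
tool_pos: [0.6384, 0.0765, 0.0959]
tcp_rot: [-2.489, -1.912, 0.009]
wrist_force: [-0.3, 0.3, -1.1]
width: -0.0
grip_force: 0.0
```

play_rows:
  moves:
    - [[0, 0, 0, 0.1, 0, -0.3, 0], [0, 0, 0, 0, 0, -0.35, 0], [0, 0, 0, 0, 0, -0.3, 0]]

```text
time: 4.78
tool_pos: [0.6426, 0.0879, 0.1954]
tcp_rot: [-2.489, -1.916, 0.001]
wrist_force: [0.8, 0.3, -0.2]
width: 0.0
grip_force: 0.0
```

```bash
cat >> h.py <<'E'
O=np.array([.587,-.0242])
def pins(c):
    W=world(c);Z=W[...,2];r=np.hypot(W[...,0]-O[0],W[...,1]-O[1])
    m=(Z>.084)&(Z<.1)&(r>.103)&(r<.127);n,l,st,_=cv2.connectedComponentsWithStats(m.astype(np.uint8))
    out=[]
    for i in range(1,n):
        if st[i,4]<8: continue
        v=W[l==i][:,:2].mean(0)-O;out.append((round(float(np.degrees(np.arctan2(v[1],v[0]))),1),round(float(np.hypot(*v)),4),int(st[i,4])))
    return out
E
python3 - <<'E'
from h import *;from workcell import bot,vision
for i in range(6):
    t=bot.read_state()["time"];c=vision.read_camera("top");print(round(t,3),pins(c))
s=bot.read_state();print(s["tool_pos"])
E
```

```text
4.783 [(25.0, 0.1143, 20), (-155.5, 0.1154, 19)]
4.833 [(21.4, 0.1137, 21), (-158.8, 0.1157, 20)]
4.883 [(17.8, 0.1141, 22), (-162.5, 0.1154, 21)]
4.933 [(14.3, 0.1138, 24), (-165.9, 0.1154, 21)]
4.983 [(11.2, 0.1141, 23), (-169.2, 0.1147, 19)]
5.033 [(7.7, 0.114, 22), (-172.5, 0.1151, 21)]
[0.64163273 0.08743813 0.19285483]
```

play_rows:
  moves:
    - [[0, 0, -0.2, 0, 0, -0.1, 0], [0, 0, -0.2, 0, 0, 0, 0], [0, 0, -0.2, 0, 0, 0, 0], [0, 0, -0.2, 0, 0, 0, 0], [0, 0, 0, -0.15, -0.07, 0, 0]]

```text
time: 5.5
tool_pos: [0.6369, 0.0734, 0.2018]
tcp_rot: [-2.051, -2.375, 0.002]
wrist_force: [0.7, -0.2, 0.9]
width: 0.001
grip_force: 0.0
```

play_rows:
  moves:
    - [[0, 0, 0, -0.33, -0.16, 0, 0], [0, 0, 0, -0.33, -0.16, 0, 0], [0, 0, 0, -0.33, -0.16, 0, 0], [0, 0, 0, -0.33, -0.16, 0, 0], [0, 0, 0, -0.33, -0.16, 0, 40]]

```text
time: 5.92
tool_pos: [0.5794, -0.1048, 0.2024]
tcp_rot: [-2.06, -2.368, 0.003]
wrist_force: [0.4, -1.1, -0.9]
width: 0.128
grip_force: 0.0
```

play_rows:
  moves:
    - [[0, 0, 0, -0.33, -0.16, 0, 40], [0, 0, 0, -0.33, -0.16, 0, 40], [0, 0, 0, -0.33, -0.16, 0, 40], [0, 0, 0, -0.33, -0.16, 0, 40], [0, 0, 0, -0.33, -0.16, 0.1, 40]]

```text
time: 6.33
tool_pos: [0.5246, -0.2798, 0.1947]
tcp_rot: [2.062, 2.369, -0.0]
wrist_force: [1.2, 0.5, 0.7]
width: 0.468
grip_force: 0.0
```

play_rows:
  moves:
    - [[0, 0, 0, -0.33, -0.16, 0.1, 40], [0, 0, 0, -0.33, -0.16, 0, 40], [0, 0, 0, -0.13, -0.06, 0, 40], [0, 0, 0, 0, 0, 0, 40]]

```text
time: 6.67
tool_pos: [0.4964, -0.3641, 0.1825]
tcp_rot: [-2.065, -2.364, 0.002]
wrist_force: [0.5, -0.1, 0.8]
width: 0.47
grip_force: 0.0
```

```bash
python3 - <<'E'
from h import *;from workcell import bot,vision;import pickle
t=bot.read_state()["time"];c=vision.read_camera("top");print(t,pins(c))
w=vision.read_camera("wrist");cv2.imwrite("pics/w1.png",w["image"][:,:,::-1]);s=bot.read_state();print(s["tool_pos"],s["tcp_rot"],s["time"])
pickle.dump((s,w,c),open("w1.pkl","wb"));print(proj(w,[[.497,-.362,.02],[.4853,-.278,.015]]))
E
```

```text
6.6667 [(77.1, 0.1148, 25), (-103.8, 0.1148, 22)]
[ 0.49811732 -0.36093123  0.18311116] [-2.06148531e+00 -2.36737188e+00 -7.64049363e-04] 6.7667
[[317.49080624 211.86061584]
 [317.38273126  98.81137261]]
```

View pics/w1.png

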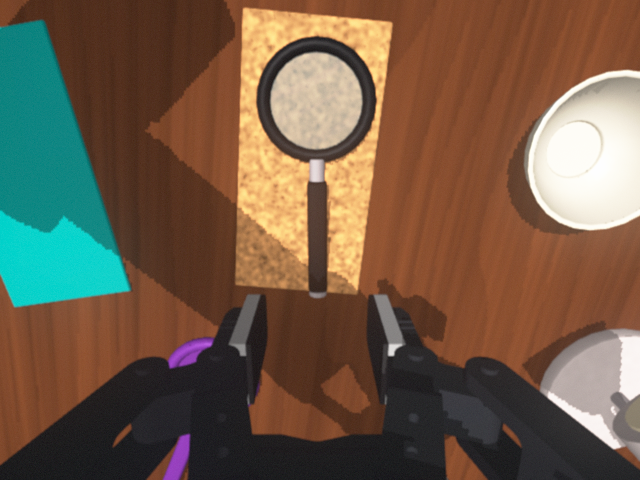

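The wrist view shows the handle at column 317, centred between the fingers and parallel to tool x. The ring is at (316,98), as predicted. Now I grasp.

play_rows:
  moves:
    - [[0, 0, 0, 0, 0, 0.35, 40], [0, 0, 0, 0, 0, 0.35, 40], [0, 0, 0, 0, 0, 0.35, 40], [0, 0, 0, 0, 0, 0.3, 40], [0, 0, 0, 0, 0, 0.2, 40]]

```text
time: 7.18
tool_pos: [0.4978, -0.3574, 0.0256]
tcp_rot: [-2.054, -2.37, -0.0]
wrist_force: [-0.3, 0.7, 0.1]
width: 0.468
grip_force: 0.0
```

play_rows:
  moves:
    - [[0, 0, 0, 0, 0, 0.1, 40], [0, 0, 0, 0, 0, 0.06, 40], [0, 0, 0, 0, 0, 0.05, 40], [0, 0, 0, 0, 0, 0, 40], [0, 0, 0, 0, 0, 0, 40]]

```text
time: 7.6
tool_pos: [0.5004, -0.3614, 0.0097]
tcp_rot: [2.058, 2.371, 0.0]
wrist_force: [0.1, -0.6, -0.1]
width: 0.469
grip_force: 0.0
```

play_rows:
  moves:
    - [[0, 0, 0, 0, 0, 0, 0], [0, 0, 0, 0, 0, 0, 0], [0, 0, 0, 0, 0, 0, 0], [0, 0, 0, 0, 0, 0, 0], [0, 0, 0, 0, 0, 0, 0]]
  newtons: 60

```text
time: 8.02
tool_pos: [0.5002, -0.3619, 0.0102]
tcp_rot: [2.058, 2.37, 0.0]
wrist_force: [-0.6, -0.4, 5.1]
width: 0.165
grip_force: 60.4
```

```bash
python3 - <<'E'
from h import *;from workcell import bot,vision
t=bot.read_state()["time"];c=vision.read_camera("top");print(t,pins(c))
s=bot.read_state();print({k:np.round(s[k],4).tolist() for k in s})
E
```

```text
8.0167 [(-13.0, 0.114, 22), (166.7, 0.1152, 20)]
{'time': 8.0667, 'q': [-0.6666, 0.3753, 1.906, -0.0, 0.8576, -0.8074], 'joint_vel': [0.0009, 0.0017, -0.001, -0.0003, -0.0007, -0.0012], 'joint_torque': [0.0263, -46.2456, -27.2247, 0.0739, -0.4087, 0.0241], 'tool_pos': [0.5003, -0.3619, 0.0101], 'tcp_rot': [2.0579, 2.3701, 0.0002], 'wrist_force': [-0.8071, 1.0487, 7.0995], 'torque': [0.1175, 0.1841, -0.0446], 'grip_force': 60.4418, 'width': 0.1646}
```

play_rows:
  moves:
    - [[0, 0, 0, 0, 0, -0.08, 0], [0, 0, 0, 0, 0, -0.3, 0], [0, 0, 0, 0, 0, -0.4, 0], [0, 0, 0, 0, 0, -0.4, 0], [0, 0, 0, 0, 0, -0.35, 0]]

```text
time: 8.48
tool_pos: [0.4991, -0.3609, 0.1637]
tcp_rot: [2.059, 2.372, 0.0]
wrist_force: [0.6, -1.4, -1.1]
width: 0.165
grip_force: 59.6
```

play_rows:
  moves:
    - [[0, 0, 0, 0, 0, -0.15, 0], [0, 0, 0, 0, 0, -0.04, 0], [0, 0, 0, 0, 0, 0, 0], [0, 0, 0, 0, 0, 0, 0]]

```text
time: 8.82
tool_pos: [0.4983, -0.3602, 0.1788]
tcp_rot: [-2.058, -2.371, 0.0]
wrist_force: [-1.4, -0.4, -1.4]
width: 0.163
grip_force: 59.5
```

```bash
python3 - <<'E'
from h import *;from workcell import bot,vision;import pickle
t=bot.read_state()["time"];c=vision.read_camera("top");print(t,pins(c))
sc=vision.read_camera("scene");s=bot.read_state();print(s["time"],s["tool_pos"],s["tcp_rot"],s["width"],s["grip_force"])
pickle.dump((c,sc),open("l.pkl","wb"))
W=world(c);m=(abs(W[...,0]-.485)<.06)&(abs(W[...,1]+.278)<.06)&(W[...,2]>.15)&(W[...,2]<.21)
P=W[m];print(m.sum(),P.mean(0),(P.max(0)+P.min(0))/2,np.ptp(P,axis=0))
A=np.c_[P[:,:2]-P[:,:2].mean(0),np.ones(len(P))];print("plane",np.linalg.lstsq(A,P[:,2],rcond=None)[0])
cv2.imwrite("pics/lift.png",np.vstack([c["image"][160:400,200:560],sc["image"][140:380,100:460]])[:,:,::-1])
E
```

```text
8.8167 [(-66.2, 0.1143, 21), (114.4, 0.1149, 23)]
8.9167 [ 0.49768271 -0.35977926  0.17734973] [-2.05629703e+00 -2.36855826e+00  3.92638805e-04] 0.15924957429624254 59.539541602134705
1458 [ 0.48493516 -0.27857579  0.1802923 ] [ 0.48467709 -0.28438289  0.18207225] [0.08840541 0.10582496 0.01624241]
plane [-0.00161563 -0.01245969  0.1802923 ]
```

View pics/lift.png

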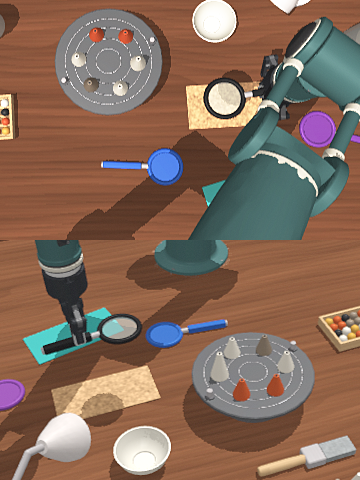

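```bash
cat >> h.py <<'E'
def fit(D):   # D: (t, unwrapped deg) -> omega/decel model
    D=np.array(D);return np.polyfit(D[:,0]-8.8,D[:,1],2)
def plan(s,p,c0,n,blend,zt,t0=None,off=-30.3,r=.07,yaw=None):
    """c0: lens centre now (3). rows to follow the tall cone; first `blend` rows join smoothly"""
    R=Ro.from_rotvec(s["tcp_rot"]).as_matrix();t0=t0 or s["time"];pos=np.array(c0,float);rows=[]
    tgt=lambda t:np.r_[O+r*np.array([np.cos(a:=np.radians(np.polyval(p,t-8.8)+off)),np.sin(a)]),zt]
    for k in range(1,n+1):
        u=min(1,k/blend);w=u**3*(10-15*u+6*u*u)
        g=tgt(t0+k/12)*w+np.array(c0)*(1-w)
        d=np.round(R.T@(g-pos)*10,3);pos=pos+R@d/10;rows.append([0,0,0]+(d+0.).tolist()+[0])
    for i in range(0,n,5): print(rows[i:i+5])
    print("max mm",max(np.hypot(*x[3:5]) for x in rows)*100)
E
python3 - <<'E'
from h import *;from workcell import bot;import pickle
c,sc=pickle.load(open("l.pkl","rb"))
W=world(c);g=c["image"].astype(int).max(2);m=(abs(W[...,0]-.485)<.06)&(abs(W[...,1]+.278)<.055)&(W[...,2]>.15)&(W[...,2]<.21)
v,u=np.nonzero(m&(g<60));P=np.array([ray(c,(a,e),.182)[:2] for a,e in zip(u,v)]);print("ring ray",circ(P),len(P))
b=W[m&(g<60)];f=circ(b[:,:2]);print("ring depth",f,np.median(b[:,2]))
a=W[m&(g>=60)];print("glass z",np.median(a[:,2]))
D=[(5.0333,7.6),(6.6667,-103.4),(8.0167,-193.2),(8.8167,-245.9)]  # pin_a, mean of both
D+=[(4.7833,24.75),(4.8833,17.65),(4.9833,11.0)]
D=[(t,x-180) for t,x in D];p=fit(D);print(p,np.polyval(p,np.array([d[0] for d in D])-8.8)-[d[1] for d in D])
s=bot.read_state();print(s["tool_pos"],s["time"])
plan(s,p,np.r_[.4840,-.2775,.171],30,16,.176)
E
```

```text
ring ray (array([ 0.48585405, -0.27632776]), np.float64(0.040048410647667024)) 406
ring depth (array([ 0.48588491, -0.27637098]), np.float64(0.040076657670918836)) 0.18200000541542102
glass z 0.17942041111384782
[ 4.17945311e-01 -6.54055053e+01 -4.24769268e+02] [-0.07653075  0.06235282 -0.08070141  0.03857684 -0.06189554  0.1659812
 -0.04778316]
[ 0.49768271 -0.35977926  0.17734973] 8.9167
[[0, 0, 0, 0.004, 0.002, 0.0, 0], [0, 0, 0, 0.024, 0.014, -0.001, 0], [0, 0, 0, 0.06, 0.03, -0.001, 0], [0, 0, 0, 0.103, 0.047, -0.003, 0], [0, 0, 0, 0.15, 0.061, -0.003, 0]]
[[0, 0, 0, 0.194, 0.07, -0.005, 0], [0, 0, 0, 0.233, 0.074, -0.004, 0], [0, 0, 0, 0.261, 0.075, -0.006, 0], [0, 0, 0, 0.276, 0.07, -0.005, 0], [0, 0, 0, 0.276, 0.064, -0.004, 0]]
[[0, 0, 0, 0.26, 0.055, -0.004, 0], [0, 0, 0, 0.23, 0.045, -0.003, 0], [0, 0, 0, 0.189, 0.036, -0.003, 0], [0, 0, 0, 0.142, 0.026, -0.001, 0], [0, 0, 0, 0.098, 0.02, 0.0, 0]]
[[0, 0, 0, 0.069, 0.017, 0.0, 0], [0, 0, 0, 0.062, 0.022, 0.0, 0], [0, 0, 0, 0.059, 0.028, 0.0, 0], [0, 0, 0, 0.056, 0.033, 0.0, 0], [0, 0, 0, 0.053, 0.038, 0.0, 0]]
[[0, 0, 0, 0.049, 0.043, 0.0, 0], [0, 0, 0, 0.044, 0.047, 0.0, 0], [0, 0, 0, 0.041, 0.051, 0.0, 0], [0, 0, 0, 0.035, 0.054, 0.0, 0], [0, 0, 0, 0.03, 0.058, 0.0, 0]]
[[0, 0, 0, 0.024, 0.059, 0.0, 0], [0, 0, 0, 0.019, 0.062, 0.0, 0], [0, 0, 0, 0.014, 0.063, 0.0, 0], [0, 0, 0, 0.007, 0.064, -0.001, 0], [0, 0, 0, 0.001, 0.065, 0.0, 0]]
max mm 28.473847650080593
```

play_rows:
  moves:
    - [[0, 0, 0, 0.004, 0.002, 0, 0], [0, 0, 0, 0.024, 0.014, -0.001, 0], [0, 0, 0, 0.06, 0.03, -0.001, 0], [0, 0, 0, 0.103, 0.047, -0.003, 0], [0, 0, 0, 0.15, 0.061, -0.003, 0]]

```text
time: 9.33
tool_pos: [0.5098, -0.3245, 0.1808]
tcp_rot: [-2.061, -2.371, 0.0]
wrist_force: [0.3, 0.1, -1.7]
width: 0.164
grip_force: 59.5
```

play_rows:
  moves:
    - [[0, 0, 0, 0.194, 0.07, -0.005, 0], [0, 0, 0, 0.233, 0.074, -0.004, 0], [0, 0, 0, 0.261, 0.075, -0.006, 0], [0, 0, 0, 0.276, 0.07, -0.005, 0], [0, 0, 0, 0.276, 0.064, -0.004, 0]]

```text
time: 9.75
tool_pos: [0.5274, -0.1945, 0.1837]
tcp_rot: [2.059, 2.373, 0.001]
wrist_force: [0.1, 0.8, -0.3]
width: 0.161
grip_force: 59.5
```

play_rows:
  moves:
    - [[0, 0, 0, 0.26, 0.055, -0.004, 0], [0, 0, 0, 0.23, 0.045, -0.003, 0], [0, 0, 0, 0.189, 0.036, -0.003, 0], [0, 0, 0, 0.142, 0.026, -0.001, 0], [0, 0, 0, 0.098, 0.02, 0, 0]]

```text
time: 10.17
tool_pos: [0.5321, -0.1006, 0.1848]
tcp_rot: [-2.056, -2.375, -0.001]
wrist_force: [0.1, -1.2, -1.0]
width: 0.166
grip_force: 59.5
```

play_rows:
  moves:
    - [[0, 0, 0, 0.069, 0.017, 0, 0], [0, 0, 0, 0.062, 0.022, 0, 0], [0, 0, 0, 0.059, 0.028, 0, 0], [0, 0, 0, 0.056, 0.033, 0, 0], [0, 0, 0, 0.053, 0.038, 0, 0]]

```text
time: 10.58
tool_pos: [0.542, -0.0721, 0.1846]
tcp_rot: [2.06, 2.372, -0.0]
wrist_force: [0.1, 0.5, -1.6]
width: 0.166
grip_force: 59.5
```

```bash
cat >> h.py <<'E'
P0=[0.417945,-65.4055,-424.769]
def tall(t,p,r=.07,off=-30.3):
    a=np.radians(np.polyval(p,t-8.8)+off);return O+r*np.array([np.cos(a),np.sin(a)])
def lens(c,g):   # lens centre from black ring near guess g
    W=world(c);k=c["image"].astype(int).max(2)<60
    q=k&(np.hypot(W[...,0]-g[0],W[...,1]-g[1])<.052)&(W[...,2]>.165)&(W[...,2]<.2)
    # drop the handle side: (0.13,-0.08)/|.| beyond rim
    P=W[q];f=circ(P[:,:2])
    for _ in range(3):
        e=abs(np.hypot(*(P[:,:2]-f[0]).T)-.040)<.008;f=circ(P[e][:,:2])
    return f,np.median(P[:,2]),int(e.sum())
E
python3 - <<'E'
from h import *;from workcell import bot,vision
s=bot.read_state();t=s["time"];c=vision.read_camera("top");g=tall(t,P0);print(t,pins(c),"pred pin_b",np.polyval(P0,t-8.8)+360,"tall",g)
f=lens(c,g);print("lens",f,"err",f[0][0]-g);print(s["tool_pos"])
cv2.imwrite("pics/t1.png",cv2.resize(c["image"][150:330,200:440],(720,540))[:,:,::-1])
s=bot.read_state();L=np.r_[f[0][0],f[1]-.011];print(s["time"])
plan(s,P0,L,20,4,.176)
E
```

```text
10.5833 [(180.0, 0.1152, 21)] pred pin_b -180.07749664271887 tall [0.52661014 0.01119865]
lens ((array([0.52887431, 0.01124731]), np.float64(0.040508936936984014)), np.float64(0.1874315153114317), 246) err [2.26417054e-03 4.86612382e-05]
[ 0.54201048 -0.07206924  0.18455905]
10.6333
[[0, 0, 0, 0.008, 0.005, 0.0, 0], [0, 0, 0, 0.053, 0.044, 0.002, 0], [0, 0, 0, 0.081, 0.086, 0.002, 0], [0, 0, 0, 0.049, 0.072, 0.001, 0], [0, 0, 0, 0.026, 0.059, 0.0, 0]]
[[0, 0, 0, 0.022, 0.061, 0.0, 0], [0, 0, 0, 0.015, 0.062, 0.0, 0], [0, 0, 0, 0.01, 0.064, 0.0, 0], [0, 0, 0, 0.004, 0.064, 0.0, 0], [0, 0, 0, -0.003, 0.065, 0.0, 0]]
[[0, 0, 0, -0.008, 0.063, 0.0, 0], [0, 0, 0, -0.014, 0.063, 0.0, 0], [0, 0, 0, -0.019, 0.061, 0.0, 0], [0, 0, 0, -0.025, 0.059, 0.0, 0], [0, 0, 0, -0.03, 0.056, 0.0, 0]]
[[0, 0, 0, -0.035, 0.054, 0.0, 0], [0, 0, 0, -0.04, 0.05, 0.0, 0], [0, 0, 0, -0.045, 0.046, 0.0, 0], [0, 0, 0, -0.048, 0.041, 0.0, 0], [0, 0, 0, -0.051, 0.037, 0.0, 0]]
max mm 11.813974775662931
```

View pics/t1.png

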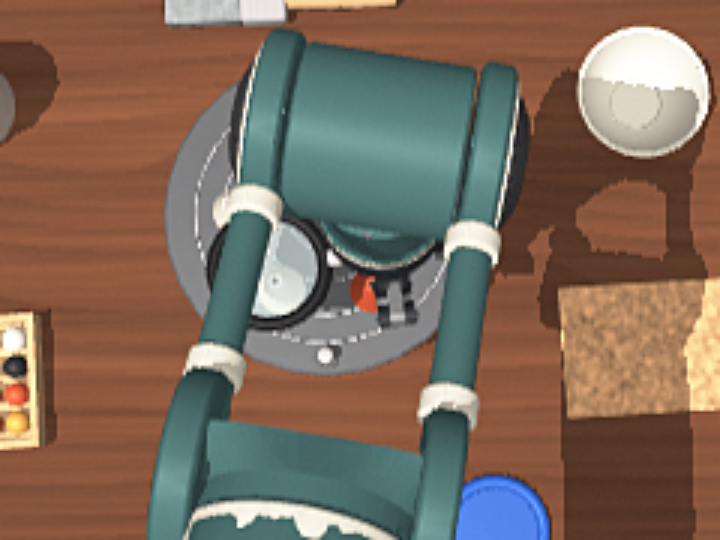

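The lens is centred over the tall cone to about 2 mm. Following on, with the catch-up folded into the first row.

play_rows:
  moves:
    - [[0, 0, 0, 0.065, 0.062, 0, 0], [0, 0, 0, 0.045, 0.048, 0, 0], [0, 0, 0, 0.042, 0.048, 0, 0], [0, 0, 0, 0.039, 0.049, 0, 0], [0, 0, 0, 0.026, 0.059, 0, 0]]

```text
time: 11.05
tool_pos: [0.5654, -0.0464, 0.1845]
tcp_rot: [-2.059, -2.372, 0.0]
wrist_force: [0.8, -0.2, -0.8]
width: 0.169
grip_force: 59.5
```

play_rows:
  moves:
    - [[0, 0, 0, 0.022, 0.061, 0, 0], [0, 0, 0, 0.015, 0.062, 0, 0], [0, 0, 0, 0.01, 0.064, 0, 0], [0, 0, 0, 0.004, 0.064, 0, 0], [0, 0, 0, -0.003, 0.065, 0, 0]]

```text
time: 11.47
tool_pos: [0.5964, -0.0377, 0.1845]
tcp_rot: [-2.059, -2.372, 0.0]
wrist_force: [-0.0, 0.7, -0.9]
width: 0.163
grip_force: 59.5
```

play_rows:
  moves:
    - [[0, 0, 0, -0.008, 0.063, 0, 0], [0, 0, 0, -0.014, 0.063, 0, 0], [0, 0, 0, -0.019, 0.061, 0, 0], [0, 0, 0, -0.025, 0.059, 0, 0], [0, 0, 0, -0.03, 0.056, 0, 0]]

```text
time: 11.88
tool_pos: [0.6276, -0.0433, 0.1845]
tcp_rot: [2.059, 2.372, -0.0]
wrist_force: [0.3, 0.3, -0.4]
width: 0.162
grip_force: 59.5
```

play_rows:
  moves:
    - [[0, 0, 0, -0.035, 0.054, 0, 0], [0, 0, 0, -0.04, 0.05, 0, 0], [0, 0, 0, -0.045, 0.046, 0, 0], [0, 0, 0, -0.048, 0.041, 0, 0], [0, 0, 0, -0.051, 0.037, 0, 0]]

```text
time: 12.3
tool_pos: [0.6531, -0.062, 0.1846]
tcp_rot: [-2.06, -2.372, 0.0]
wrist_force: [-0.3, 0.0, -1.4]
width: 0.167
grip_force: 59.5
```

```bash
cat > chk.py <<'E'
import sys;from h import *;from workcell import bot,vision
n=int(sys.argv[1]);s=bot.read_state();t=s["time"];c=vision.read_camera("top");g=tall(t,P0);print(t,pins(c),"pred pin_b",(np.polyval(P0,t-8.8)+180)%360-180,"tall",g)
f=lens(c,g);print("lens",f,"err",f[0][0]-g);print(s["tool_pos"],"tcp-based err",s["tool_pos"][:2]+[-.0131,.0833]-g)
cv2.imwrite("pics/last.png",c["image"][:,:,::-1])
s=bot.read_state();L=np.r_[f[0][0],.176]
if f[2]<150 or np.hypot(*(f[0][0]-g))>.012: L=np.r_[s["tool_pos"][:2]+[-.0131,.0833],.176];print("USING TCP")
plan(s,P0,L,n,1,.176)
E
python3 chk.py 40
```

```text
12.3 [(-109.1, 0.1149, 22)] pred pin_b 71.43157625000003 tall [0.63972407 0.02184533]
lens ((array([0.64090977, 0.01824081]), np.float64(0.03800182668959174)), np.float64(0.18759290252918348), 159) err [ 0.0011857  -0.00360452]
[ 0.65305034 -0.06204039  0.18455436] tcp-based err [ 0.00022627 -0.00058572]
[[0, 0, 0, -0.052, 0.042, 0.0, 0], [0, 0, 0, -0.058, 0.024, 0.0, 0], [0, 0, 0, -0.061, 0.019, 0.0, 0], [0, 0, 0, -0.062, 0.013, 0.0, 0], [0, 0, 0, -0.063, 0.007, 0.0, 0]]
[[0, 0, 0, -0.063, 0.002, 0.0, 0], [0, 0, 0, -0.063, -0.005, 0.001, 0], [0, 0, 0, -0.062, -0.009, 0.0, 0], [0, 0, 0, -0.061, -0.016, 0.0, 0], [0, 0, 0, -0.059, -0.02, 0.0, 0]]
[[0, 0, 0, -0.058, -0.026, 0.0, 0], [0, 0, 0, -0.054, -0.031, 0.0, 0], [0, 0, 0, -0.052, -0.036, 0.0, 0], [0, 0, 0, -0.048, -0.04, 0.0, 0], [0, 0, 0, -0.044, -0.044, 0.0, 0]]
[[0, 0, 0, -0.04, -0.048, 0.0, 0], [0, 0, 0, -0.036, -0.051, 0.0, 0], [0, 0, 0, -0.031, -0.054, 0.0, 0], [0, 0, 0, -0.026, -0.056, 0.0, 0], [0, 0, 0, -0.021, -0.059, 0.0, 0]]
[[0, 0, 0, -0.015, -0.06, 0.0, 0], [0, 0, 0, -0.011, -0.061, 0.0, 0], [0, 0, 0, -0.004, -0.062, 0.0, 0], [0, 0, 0, 0.0, -0.062, -0.001, 0], [0, 0, 0, 0.007, -0.061, 0.0, 0]]
[[0, 0, 0, 0.011, -0.061, 0.0, 0], [0, 0, 0, 0.017, -0.059, 0.0, 0], [0, 0, 0, 0.022, -0.058, 0.0, 0], [0, 0, 0, 0.027, -0.055, 0.0, 0], [0, 0, 0, 0.032, -0.053, 0.0, 0]]
[[0, 0, 0, 0.036, -0.05, 0.0, 0], [0, 0, 0, 0.04, -0.046, 0.0, 0], [0, 0, 0, 0.044, -0.042, 0.0, 0], [0, 0, 0, 0.048, -0.039, 0.0, 0], [0, 0, 0, 0.051, -0.034, 0.0, 0]]
[[0, 0, 0, 0.053, -0.029, 0.0, 0], [0, 0, 0, 0.056, -0.025, 0.0, 0], [0, 0, 0, 0.057, -0.02, -0.001, 0], [0, 0, 0, 0.059, -0.014, 0.0, 0], [0, 0, 0, 0.06, -0.01, 0.0, 0]]
max mm 6.684309986827361
```

play_rows:
  moves:
    - [[0, 0, 0, -0.083, 0.048, 0, 0], [0, 0, 0, -0.058, 0.024, 0, 0], [0, 0, 0, -0.061, 0.019, 0, 0], [0, 0, 0, -0.062, 0.013, 0, 0], [0, 0, 0, -0.063, 0.007, 0, 0]]

```text
time: 12.77
tool_pos: [0.6684, -0.093, 0.1846]
tcp_rot: [-2.06, -2.372, 0.0]
wrist_force: [-0.2, -0.5, -1.0]
width: 0.164
grip_force: 59.6
```

play_rows:
  moves:
    - [[0, 0, 0, -0.063, 0.002, 0, 0], [0, 0, 0, -0.063, -0.005, 0, 0], [0, 0, 0, -0.062, -0.009, 0, 0], [0, 0, 0, -0.061, -0.016, 0, 0], [0, 0, 0, -0.059, -0.02, 0, 0]]

```text
time: 13.18
tool_pos: [0.6676, -0.1242, 0.1846]
tcp_rot: [-2.06, -2.372, 0.0]
wrist_force: [-0.4, 0.3, -0.8]
width: 0.165
grip_force: 59.6
```

play_rows:
  moves:
    - [[0, 0, 0, -0.058, -0.026, 0, 0], [0, 0, 0, -0.054, -0.031, 0, 0], [0, 0, 0, -0.052, -0.036, 0, 0], [0, 0, 0, -0.048, -0.04, 0, 0], [0, 0, 0, -0.044, -0.044, 0, 0]]

```text
time: 13.6
tool_pos: [0.6534, -0.1519, 0.1846]
tcp_rot: [2.059, 2.372, -0.0]
wrist_force: [0.1, -0.6, -0.8]
width: 0.166
grip_force: 59.6
```

play_rows:
  moves:
    - [[0, 0, 0, -0.04, -0.048, 0, 0], [0, 0, 0, -0.036, -0.051, 0, 0], [0, 0, 0, -0.031, -0.054, 0, 0], [0, 0, 0, -0.026, -0.056, 0, 0], [0, 0, 0, -0.021, -0.059, 0, 0]]

```text
time: 14.02
tool_pos: [0.6289, -0.1707, 0.1846]
tcp_rot: [-2.059, -2.372, 0.0]
wrist_force: [-0.5, -0.8, -0.7]
width: 0.168
grip_force: 59.6
```

play_rows:
  moves:
    - [[0, 0, 0, -0.015, -0.06, 0, 0], [0, 0, 0, -0.011, -0.061, 0, 0], [0, 0, 0, -0.004, -0.062, 0, 0], [0, 0, 0, 0, -0.062, 0, 0], [0, 0, 0, 0.007, -0.061, 0, 0]]

```text
time: 14.43
tool_pos: [0.5988, -0.177, 0.1846]
tcp_rot: [2.059, 2.372, -0.0]
wrist_force: [-0.3, 0.7, -0.6]
width: 0.165
grip_force: 59.6
```

play_rows:
  moves:
    - [[0, 0, 0, 0.011, -0.061, 0, 0], [0, 0, 0, 0.017, -0.059, 0, 0], [0, 0, 0, 0.022, -0.058, 0, 0], [0, 0, 0, 0.027, -0.055, 0, 0], [0, 0, 0, 0.032, -0.053, 0, 0]]

```text
time: 14.85
tool_pos: [0.569, -0.1699, 0.1846]
tcp_rot: [-2.059, -2.372, -0.0]
wrist_force: [-0.1, 0.6, -1.3]
width: 0.165
grip_force: 59.6
```

play_rows:
  moves:
    - [[0, 0, 0, 0.036, -0.05, 0, 0], [0, 0, 0, 0.04, -0.046, 0, 0], [0, 0, 0, 0.044, -0.042, 0, 0], [0, 0, 0, 0.048, -0.039, 0, 0], [0, 0, 0, 0.051, -0.034, 0, 0]]

```text
time: 15.27
tool_pos: [0.5452, -0.151, 0.1846]
tcp_rot: [2.059, 2.372, 0.0]
wrist_force: [0.9, -0.7, -1.2]
width: 0.167
grip_force: 59.6
```

play_rows:
  moves:
    - [[0, 0, 0, 0.053, -0.029, 0, 0], [0, 0, 0, 0.056, -0.025, 0, 0], [0, 0, 0, 0.057, -0.02, 0, 0], [0, 0, 0, 0.059, -0.014, 0, 0], [0, 0, 0, 0.06, -0.01, 0, 0]]

```text
time: 15.68
tool_pos: [0.5317, -0.124, 0.1846]
tcp_rot: [2.059, 2.372, 0.0]
wrist_force: [-0.3, 0.4, -1.1]
width: 0.164
grip_force: 59.6
```

```bash
python3 chk.py 65
```

```text
15.6833 [(44.1, 0.1144, 21), (-136.6, 0.1147, 21)] pred pin_b -135.17251974401893 tall [ 0.51923808 -0.0417591 ]
lens ((array([ 0.51837146, -0.04089423]), np.float64(0.04019952693181175)), np.float64(0.18768885281758788), 295) err [-0.00086662  0.00086487]
[ 0.53173407 -0.12399624  0.18460827] tcp-based err [-0.00060401  0.00106286]
[[0, 0, 0, 0.087, 0.003, 0.0, 0], [0, 0, 0, 0.061, 0.004, 0.0, 0], [0, 0, 0, 0.059, 0.01, 0.0, 0], [0, 0, 0, 0.059, 0.014, 0.0, 0], [0, 0, 0, 0.057, 0.02, 0.0, 0]]
[[0, 0, 0, 0.055, 0.024, 0.0, 0], [0, 0, 0, 0.053, 0.029, 0.0, 0], [0, 0, 0, 0.05, 0.033, 0.0, 0], [0, 0, 0, 0.047, 0.038, 0.001, 0], [0, 0, 0, 0.044, 0.041, 0.0, 0]]
[[0, 0, 0, 0.039, 0.045, 0.0, 0], [0, 0, 0, 0.036, 0.048, 0.0, 0], [0, 0, 0, 0.032, 0.051, 0.0, 0], [0, 0, 0, 0.027, 0.053, 0.0, 0], [0, 0, 0, 0.022, 0.055, 0.0, 0]]
[[0, 0, 0, 0.018, 0.057, 0.0, 0], [0, 0, 0, 0.012, 0.058, 0.0, 0], [0, 0, 0, 0.008, 0.059, 0.0, 0], [0, 0, 0, 0.003, 0.06, 0.0, 0], [0, 0, 0, -0.003, 0.059, 0.0, 0]]
[[0, 0, 0, -0.007, 0.059, 0.0, 0], [0, 0, 0, -0.012, 0.057, 0.0, 0], [0, 0, 0, -0.018, 0.057, 0.0, 0],
[... 778 characters left out ...]
, -0.034, 0.0, 0], [0, 0, 0, -0.043, -0.038, 0.0, 0], [0, 0, 0, -0.04, -0.041, 0.0, 0], [0, 0, 0, -0.036, -0.045, 0.0, 0], [0, 0, 0, -0.033, -0.047, 0.0, 0]]
[[0, 0, 0, -0.028, -0.049, 0.0, 0], [0, 0, 0, -0.025, -0.052, 0.0, 0], [0, 0, 0, -0.02, -0.053, 0.0, 0], [0, 0, 0, -0.016, -0.055, 0.0, 0], [0, 0, 0, -0.011, -0.055, 0.0, 0]]
[[0, 0, 0, -0.006, -0.057, 0.0, 0], [0, 0, 0, -0.002, -0.056, 0.0, 0], [0, 0, 0, 0.002, -0.057, 0.0, 0], [0, 0, 0, 0.007, -0.056, 0.0, 0], [0, 0, 0, 0.012, -0.055, 0.0, 0]]
[[0, 0, 0, 0.016, -0.054, 0.0, 0], [0, 0, 0, 0.02, -0.053, 0.0, 0], [0, 0, 0, 0.024, -0.051, 0.0, 0], [0, 0, 0, 0.029, -0.048, 0.0, 0], [0, 0, 0, 0.032, -0.046, 0.0, 0]]
max mm 8.705170877128145
```

```bash
python3 - <<'E'
from h import *;from workcell import bot
D=[(5.0333,7.6),(6.6667,-103.4),(8.0167,-193.2),(8.8167,-245.9),(4.7833,24.75),(4.8833,17.65),(4.9833,11.0),(12.3,-469.1),(15.6833,-676.25)]
p=fit([(t,x-180) for t,x in D]);print(p,[round(float(np.polyval(p,t-8.8)-x+180),2) for t,x in D])
open("h.py","a").write(f"P0={p.tolist()}\n")
s=bot.read_state();plan(s,p,np.r_[.5184,-.0409,.176],55,1,.176)
E
```

```text
[ 4.05635664e-01 -6.54716796e+01 -4.24836055e+02] [-0.07, 0.08, -0.1, -0.03, -0.06, 0.17, -0.04, 0.08, -0.03]
[[0, 0, 0, 0.101, 0.003, 0.0, 0], [0, 0, 0, 0.061, 0.006, 0.0, 0], [0, 0, 0, 0.059, 0.011, 0.0, 0], [0, 0, 0, 0.059, 0.015, 0.0, 0], [0, 0, 0, 0.057, 0.021, 0.0, 0]]
[[0, 0, 0, 0.055, 0.026, 0.0, 0], [0, 0, 0, 0.052, 0.03, 0.0, 0], [0, 0, 0, 0.05, 0.035, 0.0, 0], [0, 0, 0, 0.046, 0.038, 0.001, 0], [0, 0, 0, 0.043, 0.043, 0.0, 0]]
[[0, 0, 0, 0.039, 0.046, 0.0, 0], [0, 0, 0, 0.035, 0.049, 0.0, 0], [0, 0, 0, 0.03, 0.051, 0.0, 0], [0, 0, 0, 0.026, 0.054, 0.0, 0], [0, 0, 0, 0.021, 0.057, 0.0, 0]]
[[0, 0, 0, 0.016, 0.057, 0.0, 0], [0, 0, 0, 0.011, 0.059, 0.0, 0], [0, 0, 0, 0.006, 0.059, 0.0, 0], [0, 0, 0, 0.001, 0.06, 0.0, 0], [0, 0, 0, -0.004, 0.059, 0.0, 0]]
[[0, 0, 0, -0.009, 0.059, 0.0, 0], [0, 0, 0, -0.014, 0.058, 0.0, 0], [0, 0, 0, -0.018, 0.056, -0.001, 0], [0, 0, 0, -0.024, 0.055, 0.0, 0], [0, 0, 0, -0.028, 0.052, 0.0, 0]]
[[0, 0, 0, -0.032, 0.05, 0.0, 0], [0, 0, 0, -0.036, 0.046, 0.0, 0], [0, 0, 0, -0.04, 0.044, 0.0, 0], [0, 0, 0, -0.044, 0.039, 0.0, 0], [0, 0, 0, -0.046, 
[... 209 characters left out ...]
9, 0.0, 0], [0, 0, 0, -0.058, 0.004, 0.0, 0], [0, 0, 0, -0.058, 0.0, 0.0, 0], [0, 0, 0, -0.058, -0.006, 0.0, 0], [0, 0, 0, -0.058, -0.01, 0.0, 0]]
[[0, 0, 0, -0.056, -0.015, -0.001, 0], [0, 0, 0, -0.054, -0.02, 0.0, 0], [0, 0, 0, -0.053, -0.024, 0.0, 0], [0, 0, 0, -0.051, -0.028, 0.0, 0], [0, 0, 0, -0.048, -0.033, 0.0, 0]]
[[0, 0, 0, -0.045, -0.036, 0.0, 0], [0, 0, 0, -0.042, -0.04, 0.0, 0], [0, 0, 0, -0.038, -0.043, 0.0, 0], [0, 0, 0, -0.035, -0.046, 0.0, 0], [0, 0, 0, -0.03, -0.048, 0.0, 0]]
[[0, 0, 0, -0.027, -0.051, 0.0, 0], [0, 0, 0, -0.022, -0.053, 0.0, 0], [0, 0, 0, -0.018, -0.054, 0.0, 0], [0, 0, 0, -0.014, -0.056, 0.0, 0], [0, 0, 0, -0.009, -0.056, 0.0, 0]]
max mm 10.104454463255303
```

play_rows:
  moves:
    - [[0, 0, 0, 0.101, 0.003, 0, 0], [0, 0, 0, 0.061, 0.006, 0, 0], [0, 0, 0, 0.059, 0.011, 0, 0], [0, 0, 0, 0.059, 0.015, 0, 0], [0, 0, 0, 0.057, 0.021, 0, 0]]

```text
time: 16.15
tool_pos: [0.5329, -0.0898, 0.1846]
tcp_rot: [2.059, 2.373, 0.0]
wrist_force: [0.6, -0.2, -0.8]
width: 0.162
grip_force: 59.6
```

play_rows:
  moves:
    - [[0, 0, 0, 0.055, 0.026, 0, 0], [0, 0, 0, 0.052, 0.03, 0, 0], [0, 0, 0, 0.05, 0.035, 0, 0], [0, 0, 0, 0.046, 0.038, 0, 0], [0, 0, 0, 0.043, 0.043, 0, 0]]

```text
time: 16.57
tool_pos: [0.5467, -0.0632, 0.1846]
tcp_rot: [2.059, 2.372, 0.0]
wrist_force: [-0.1, -0.0, -1.5]
width: 0.168
grip_force: 59.6
```

play_rows:
  moves:
    - [[0, 0, 0, 0.039, 0.046, 0, 0], [0, 0, 0, 0.035, 0.049, 0, 0], [0, 0, 0, 0.03, 0.051, 0, 0], [0, 0, 0, 0.026, 0.054, 0, 0], [0, 0, 0, 0.021, 0.057, 0, 0]]

```text
time: 16.98
tool_pos: [0.5702, -0.0448, 0.1845]
tcp_rot: [2.059, 2.372, -0.0]
wrist_force: [0.3, 0.1, -1.6]
width: 0.168
grip_force: 59.6
```

play_rows:
  moves:
    - [[0, 0, 0, 0.016, 0.057, 0, 0], [0, 0, 0, 0.011, 0.059, 0, 0], [0, 0, 0, 0.006, 0.059, 0, 0], [0, 0, 0, 0.001, 0.06, 0, 0], [0, 0, 0, -0.004, 0.059, 0, 0]]

```text
time: 17.4
tool_pos: [0.599, -0.038, 0.1845]
tcp_rot: [2.059, 2.372, -0.0]
wrist_force: [-0.1, 1.6, -0.7]
width: 0.164
grip_force: 59.6
```

play_rows:
  moves:
    - [[0, 0, 0, -0.009, 0.059, 0, 0], [0, 0, 0, -0.014, 0.058, 0, 0], [0, 0, 0, -0.018, 0.056, 0, 0], [0, 0, 0, -0.024, 0.055, 0, 0], [0, 0, 0, -0.028, 0.052, 0, 0]]

```text
time: 17.82
tool_pos: [0.6279, -0.0435, 0.1845]
tcp_rot: [-2.059, -2.372, 0.0]
wrist_force: [0.9, 0.2, -0.4]
width: 0.17
grip_force: 59.6
```

play_rows:
  moves:
    - [[0, 0, 0, -0.032, 0.05, 0, 0], [0, 0, 0, -0.036, 0.046, 0, 0], [0, 0, 0, -0.04, 0.044, 0, 0], [0, 0, 0, -0.044, 0.039, 0, 0], [0, 0, 0, -0.046, 0.036, 0, 0]]

```text
time: 18.23
tool_pos: [0.6519, -0.0603, 0.1846]
tcp_rot: [-2.059, -2.372, 0.0]
wrist_force: [1.1, -0.1, -1.9]
width: 0.164
grip_force: 59.6
```

play_rows:
  moves:
    - [[0, 0, 0, -0.05, 0.032, 0, 0], [0, 0, 0, -0.052, 0.028, 0, 0], [0, 0, 0, -0.054, 0.023, 0, 0], [0, 0, 0, -0.055, 0.018, 0, 0], [0, 0, 0, -0.057, 0.014, 0, 0]]

```text
time: 18.65
tool_pos: [0.6668, -0.0853, 0.1846]
tcp_rot: [-2.059, -2.372, 0.0]
wrist_force: [-0.2, -0.3, -1.7]
width: 0.161
grip_force: 59.6
```

play_rows:
  moves:
    - [[0, 0, 0, -0.058, 0.009, 0, 0], [0, 0, 0, -0.058, 0.004, 0, 0], [0, 0, 0, -0.058, 0, 0, 0], [0, 0, 0, -0.058, -0.006, 0, 0], [0, 0, 0, -0.058, -0.01, 0, 0]]

```text
time: 19.07
tool_pos: [0.6703, -0.1142, 0.1846]
tcp_rot: [-2.059, -2.372, 0.0]
wrist_force: [-0.5, -1.2, -1.2]
width: 0.164
grip_force: 59.6
```

play_rows:
  moves:
    - [[0, 0, 0, -0.056, -0.015, 0, 0], [0, 0, 0, -0.054, -0.02, 0, 0], [0, 0, 0, -0.053, -0.024, 0, 0], [0, 0, 0, -0.051, -0.028, 0, 0], [0, 0, 0, -0.048, -0.033, 0, 0]]

```text
time: 19.48
tool_pos: [0.6619, -0.1417, 0.1846]
tcp_rot: [2.059, 2.372, -0.0]
wrist_force: [0.5, 0.2, -1.3]
width: 0.168
grip_force: 59.6
```

play_rows:
  moves:
    - [[0, 0, 0, -0.045, -0.036, 0, 0], [0, 0, 0, -0.042, -0.04, 0, 0], [0, 0, 0, -0.038, -0.043, 0, 0], [0, 0, 0, -0.035, -0.046, 0, 0], [0, 0, 0, -0.03, -0.048, 0, 0]]

```text
time: 19.9
tool_pos: [0.6433, -0.1634, 0.1846]
tcp_rot: [-2.059, -2.372, 0.0]
wrist_force: [-0.3, -0.1, -1.2]
width: 0.163
grip_force: 59.6
```

play_rows:
  moves:
    - [[0, 0, 0, -0.027, -0.051, 0, 0], [0, 0, 0, -0.022, -0.053, 0, 0], [0, 0, 0, -0.018, -0.054, 0, 0], [0, 0, 0, -0.014, -0.056, 0, 0], [0, 0, 0, -0.009, -0.056, 0, 0]]

```text
time: 20.32
tool_pos: [0.6177, -0.1759, 0.1846]
tcp_rot: [2.059, 2.372, -0.0]
wrist_force: [-0.3, 0.5, -0.6]
width: 0.166
grip_force: 59.6
```

```bash
python3 chk.py 20
```

```text
20.3167 [(133.9, 0.1155, 22)] pred pin_b -45.05251243981047 tall [ 0.60470099 -0.09192499]
lens ((array([ 0.60437832, -0.09266271]), np.float64(0.04022944816677611)), np.float64(0.18773890366026236), 288) err [-0.00032267 -0.00073771]
[ 0.61768748 -0.17586219  0.18459741] tcp-based err [-0.00011351 -0.0006372 ]
[[0, 0, 0, 0.002, -0.087, 0.0, 0], [0, 0, 0, 0.004, -0.057, 0.0, 0], [0, 0, 0, 0.007, -0.056, 0.0, 0], [0, 0, 0, 0.013, -0.056, 0.0, 0], [0, 0, 0, 0.016, -0.054, 0.0, 0]]
[[0, 0, 0, 0.022, -0.053, 0.0, 0], [0, 0, 0, 0.025, -0.05, 0.001, 0], [0, 0, 0, 0.029, -0.049, 0.0, 0], [0, 0, 0, 0.033, -0.046, 0.0, 0], [0, 0, 0, 0.037, -0.043, 0.0, 0]]
[[0, 0, 0, 0.04, -0.039, 0.0, 0], [0, 0, 0, 0.042, -0.037, 0.0, 0], [0, 0, 0, 0.046, -0.033, 0.0, 0], [0, 0, 0, 0.048, -0.029, 0.0, 0], [0, 0, 0, 0.05, -0.025, 0.0, 0]]
[[0, 0, 0, 0.052, -0.021, 0.0, 0], [0, 0, 0, 0.054, -0.017, 0.0, 0], [0, 0, 0, 0.054, -0.012, 0.0, 0], [0, 0, 0, 0.055, -0.008, 0.0, 0], [0, 0, 0, 0.056, -0.004, 0.0, 0]]
max mm 8.702298546935745
```

View pics/last.png

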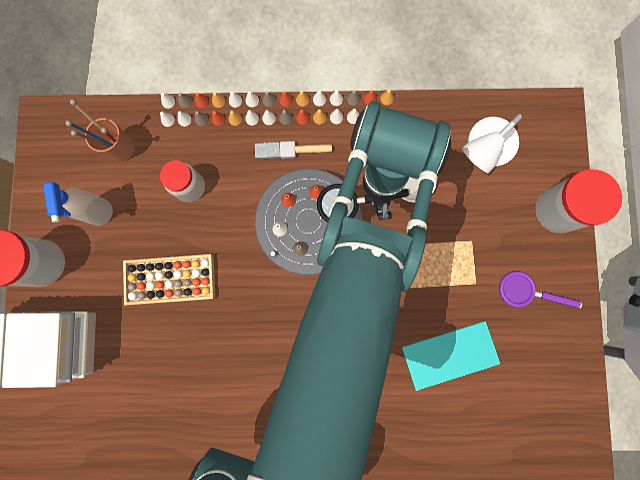

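Tracked from about 10.2 s to 20.3 s, within a few mm. I add 20 rows as margin, then return.

play_rows:
  moves:
    - [[0, 0, 0, 0.002, -0.087, 0, 0], [0, 0, 0, 0.004, -0.057, 0, 0], [0, 0, 0, 0.007, -0.056, 0, 0], [0, 0, 0, 0.013, -0.056, 0, 0], [0, 0, 0, 0.016, -0.054, 0, 0]]

```text
time: 20.78
tool_pos: [0.5863, -0.1758, 0.1846]
tcp_rot: [-2.059, -2.372, -0.0]
wrist_force: [-0.9, 0.1, -2.0]
width: 0.163
grip_force: 59.5
```

play_rows:
  moves:
    - [[0, 0, 0, 0.022, -0.053, 0, 0], [0, 0, 0, 0.025, -0.05, 0, 0], [0, 0, 0, 0.029, -0.049, 0, 0], [0, 0, 0, 0.033, -0.046, 0, 0], [0, 0, 0, 0.037, -0.043, 0, 0]]

```text
time: 21.2
tool_pos: [0.5606, -0.1645, 0.1846]
tcp_rot: [2.06, 2.372, 0.0]
wrist_force: [0.1, -0.2, -1.7]
width: 0.163
grip_force: 59.5
```

play_rows:
  moves:
    - [[0, 0, 0, 0.04, -0.039, 0, 0], [0, 0, 0, 0.042, -0.037, 0, 0], [0, 0, 0, 0.046, -0.033, 0, 0], [0, 0, 0, 0.048, -0.029, 0, 0], [0, 0, 0, 0.05, -0.025, 0, 0]]

```text
time: 21.62
tool_pos: [0.5414, -0.1442, 0.1846]
tcp_rot: [2.059, 2.372, 0.0]
wrist_force: [-0.2, 0.8, -1.2]
width: 0.164
grip_force: 59.5
```

play_rows:
  moves:
    - [[0, 0, 0, 0.052, -0.021, 0, 0], [0, 0, 0, 0.054, -0.017, 0, 0], [0, 0, 0, 0.054, -0.012, 0, 0], [0, 0, 0, 0.055, -0.008, 0, 0], [0, 0, 0, 0.056, -0.004, 0, 0]]

```text
time: 22.03
tool_pos: [0.5317, -0.1182, 0.1846]
tcp_rot: [2.059, 2.372, 0.0]
wrist_force: [-0.6, 0.3, -1.6]
width: 0.166
grip_force: 59.5
```

```bash
python3 - <<'E'
from h import *;from workcell import bot
s=bot.read_state();d=tool(s,np.array([.4978,-.3614,s["tool_pos"][2]])-s["tool_pos"]);print(s["time"],s["tool_pos"],d,d/10,tall(s["time"],P0)-(s["tool_pos"][:2]+[-.0125,.0834]))
E
```

```text
22.0333 [ 0.53168935 -0.11819656  0.18460512] [-2.36  -0.678  0.   ] [-0.236  -0.0678  0.    ] [-0.00123084 -0.00094783]
```

play_rows:
  moves:
    - [[0, 0, 0, -0.06, -0.02, 0, 0], [0, 0, 0, -0.14, -0.04, 0, 0], [0, 0, 0, -0.2, -0.06, 0, 0], [0, 0, 0, -0.24, -0.07, 0, 0], [0, 0, 0, -0.24, -0.07, 0, 0]]

```text
time: 22.45
tool_pos: [0.5184, -0.2106, 0.1847]
tcp_rot: [2.058, 2.373, -0.0]
wrist_force: [0.3, -0.2, -1.0]
width: 0.164
grip_force: 59.5
```

play_rows:
  moves:
    - [[0, 0, 0, -0.24, -0.07, 0, 0], [0, 0, 0, -0.24, -0.07, 0, 0], [0, 0, 0, -0.24, -0.07, 0, 0], [0, 0, 0, -0.24, -0.07, 0, 0], [0, 0, 0, -0.2, -0.06, 0, 0]]

```text
time: 22.87
tool_pos: [0.5007, -0.3315, 0.1846]
tcp_rot: [2.06, 2.371, -0.001]
wrist_force: [-0.0, 0.3, -1.3]
width: 0.167
grip_force: 59.5
```

play_rows:
  moves:
    - [[0, 0, 0, -0.16, -0.04, 0, 0], [0, 0, 0, -0.1, -0.03, 0, 0], [0, 0, 0, -0.06, -0.01, 0, 0], [0, 0, 0, 0, 0, 0, 0], [0, 0, 0, 0, 0, 0, 0]]

```text
time: 23.28
tool_pos: [0.4977, -0.3615, 0.1844]
tcp_rot: [-2.059, -2.372, -0.001]
wrist_force: [0.0, 0.0, -0.6]
width: 0.162
grip_force: 59.5
```

```bash
python3 - <<'E'
from h import *;from workcell import bot,vision
s=bot.read_state();c=vision.read_camera("top");print(s["time"],s["tool_pos"],pins(c),(np.polyval(P0,s["time"]-8.8)+180)%360-180)
print(lens(c,np.array([.4853,-.277])))
E
```

```text
23.2833 [ 0.49774922 -0.36152167  0.1844202 ] [(-30.9, 0.1139, 22), (149.3, 0.1154, 22)] 152.00653078730556
((array([ 0.48530609, -0.27743564]), np.float64(0.04000647766297514)), np.float64(0.18736406854346077), 404)
```

play_rows:
  moves:
    - [[0, 0, 0, 0, 0, 0.2, 0], [0, 0, 0, 0, 0, 0.35, 0], [0, 0, 0, 0, 0, 0.35, 0], [0, 0, 0, 0, 0, 0.35, 0], [0, 0, 0, 0, 0, 0.25, 0]]

```text
time: 23.75
tool_pos: [0.4966, -0.3595, 0.0317]
tcp_rot: [-2.056, -2.371, -0.0]
wrist_force: [-0.2, 0.7, -1.4]
width: 0.167
grip_force: 59.5
```

play_rows:
  moves:
    - [[0, 0, 0, 0, 0, 0.12, 0], [0, 0, 0, 0, 0, 0.05, 0], [0, 0, 0, 0, 0, 0.02, 0], [0, 0, 0, 0, 0, 0.01, 0], [0, 0, 0, 0, 0, 0, 0]]

```text
time: 24.17
tool_pos: [0.4992, -0.3629, 0.0167]
tcp_rot: [2.057, 2.37, 0.0]
wrist_force: [-0.3, -0.0, -1.5]
width: 0.168
grip_force: 59.5
```

play_rows:
  moves:
    - [[0, 0, 0, 0, 0, 0.02, 0], [0, 0, 0, 0, 0, 0.015, 0], [0, 0, 0, 0, 0, 0.01, 0], [0, 0, 0, 0, 0, 0, 0]]

```text
time: 24.5
tool_pos: [0.4977, -0.3621, 0.0103]
tcp_rot: [2.059, 2.372, 0.0]
wrist_force: [-0.3, 0.1, -1.1]
width: 0.168
grip_force: 59.5
```

play_rows:
  moves:
    - [[0, 0, 0, 0, 0, 0.008, 0], [0, 0, 0, 0, 0, 0.007, 0], [0, 0, 0, 0, 0, 0, 0]]

```text
time: 24.75
tool_pos: [0.4977, -0.3621, 0.0101]
tcp_rot: [-2.059, -2.372, 0.0]
wrist_force: [-2.7, 3.4, 9.1]
width: 0.161
grip_force: 60.7
```

```bash
python3 - <<'E'
from h import *;from workcell import bot
print(np.round([bot.read_state()[k] for k in("tool_pos","wrist_force","torque")],4))
E
```

```text
[[ 4.9770e-01 -3.6210e-01  1.0100e-02]
 [-2.6641e+00  3.3781e+00  9.0512e+00]
 [ 3.8810e-01  5.6650e-01  1.0000e-04]]
```

play_rows:
  moves:
    - [[0, 0, 0, 0, 0, -0.01, 0], [0, 0, 0, 0, 0, 0, 22], [0, 0, 0, 0, 0, 0, 40], [0, 0, 0, 0, 0, 0, 40], [0, 0, 0, 0, 0, 0, 40]]

```text
time: 25.17
tool_pos: [0.4977, -0.362, 0.0095]
tcp_rot: [-2.059, -2.372, -0.0]
wrist_force: [-0.2, -0.2, 0.1]
width: 0.472
grip_force: 0.0
```

play_rows:
  moves:
    - [[0, 0, 0, 0, 0, 0, 40], [0, 0, 0, 0, 0, -0.03, 40], [0, 0, 0, 0, 0, -0.1, 40], [0, 0, 0, 0, 0, -0.2, 40], [0, 0, 0, 0, 0, -0.3, 40]]

```text
time: 25.58
tool_pos: [0.4956, -0.3604, 0.0709]
tcp_rot: [-2.056, -2.368, 0.0]
wrist_force: [0.5, -0.5, 0.0]
width: 0.472
grip_force: 0.0
```

play_rows:
  moves:
    - [[0, 0, 0, 0, 0, -0.35, 40], [0, 0, 0, 0, 0, -0.35, 40], [0, 0, 0, 0, 0, -0.35, 40], [0, 0, 0, -0.1, 0, -0.1, 40], [0, 0, 0, 0, 0, 0, 40]]

```text
time: 26.0
tool_pos: [0.502, -0.3751, 0.1944]
tcp_rot: [2.052, 2.363, -0.0]
wrist_force: [-0.4, 0.1, 0.2]
width: 0.467
grip_force: 0.0
```

```bash
python3 - <<'E'
from h import *;from workcell import bot,vision
s=bot.read_state();c=vision.read_camera("top");w=vision.read_camera("scene");print(s["time"],s["tool_pos"],s["width"],s["wrist_force"],pins(c),(np.polyval(P0,s["time"]-8.8)+180)%360-180)
cv2.imwrite("pics/fin.png",np.hstack([c["image"][130:430,200:520],w["image"][180:480,120:440]])[:,:,::-1])
E
```

```text
26.0 [ 0.50195747 -0.37506041  0.19436956] 0.46749645394617373 [-0.35240057  0.14991085  0.16841935] [(4.2, 0.1142, 24), (-176.1, 0.115, 20)] 9.054311662780947
```

View pics/fin.png

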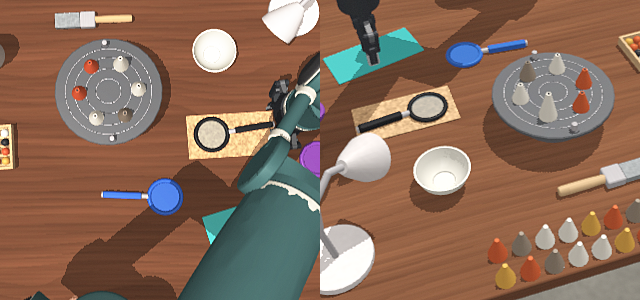

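The lens lies flat on the cork mat (top half (212,134), scene half (425,107)). All six cones stand and the wheel is still coasting. The gripper is clear, so I hand the job in.

```bash
python3 -c "
from workcell import bot
print(bot.finish_job())"
```

```text
the job is handed in; nothing more can be done
None
```

The job is done and handed in at 26 s: the wheel was set coasting at about 5.3 s a turn (6.0 s a turn by mid-hold), the lens followed the tall cone about 4 cm above its tip for nearly 12 s within about 5 mm, and it is back flat on its cork mat with all cones standing.

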